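# Wedge the drying rack's cross rail tight

## Robot

A 6-joint arm with a two-finger parallel gripper is mounted at the origin on a cart in front of the work surface, level with it; the furniture and walls round the work are solid. World frame = base frame: x ahead of the robot, y to its left, z up, the work surface at z = 0. Lengths are in m, angles in rad, forces in N, time in s.
With the tool pointing down it reaches from about 0.35 to 0.975 m from the base axis. Payload 4.9 kg.
Tool frame: the origin (TCP) lies midway between the tips of the shut fingers; the grasp point (between the pads) lies 19 mm behind it; z points along the fingers, y is the direction in which the jaws open and shut (so a half turn about z gives the same grasp; the last joint's range is limited). The gripper opens to 85 mm and grips with 20 to 120 N. Pads are 22 mm wide; open, the fingers measure 114 mm over their backs; the gripper's body (76 mm by 85 mm) begins 54 mm behind the grasp point. The pads swing forward as they close: fully open they stand 13 mm farther back than shut.
Start: joints at [-1.433, 0.053, 1.613, -0, 1.476, -0.119], TCP at [0.159, -0.604, 0.231] pointing down, gripper open.
Joint ranges: [-3.01, 3.01], [-1.01, 2.22], [0.06, 2.58], [-1.02, 4.17], [0.09, 2.62], [-3.14, 3.14]. Speed limits (rad/s): [2.57, 2.57, 3.14, 3.14, 3.14, 3.14].

## Interface

Orientations are given as a rotation vector (axis times angle).
In Python, from station import ctrl gives the robot as it stands.
- The arm moves only by the tool play_rows, never from a script. Its argument "motion" is a list that holds one entry, the list of rows, each a list of 7 numbers: the closure, from -1 (fully open) to 1 (shut), then the shift along the tool's x, y, z in cm, then the turn, a rotation vector about the tool's x, y, z in degrees. A call has 1 to 20 rows; each row is the pose to reach, as a shift and turn from the pose measured when the call began, along the tool's axes at that moment; what a row does not reach only later rows make up. A row lasts 1/8 s, in which the tool goes at most 62.5 mm and 10.7 degrees, less where a joint would pass 70% of its speed; a pose out of reach is approached as far as the arm can. A call with a gripper value outside its range is refused whole. The fingers move at their own pace and stop on an object; "newtons" is the grip in N (left out, the last holds). Time passes only in rows, so rows that repeat a pose let the fingers close. It gives the time, the measured TCP pose, the force and the opening at its end, in the units of the state.
- ctrl.get_obs(): the state, without advancing time (a new reading comes with each control period).
- ctrl.get_image(name): name is "side" or "top"; returns a dict with "color" (400x640x3 uint8, red, green, blue), "mtx" (3x3 intrinsics, pixels), "T" (4x4, takes a point from camera to world coordinates). Camera axes: x right, y up, looking along -z (the intrinsics and any distortion apply to the point x, -y, -z); pixel columns grow to the right and rows downward; lengths in m; the calibration is good to about 2 mm. A picture is of the moment at which its call begins. There is no depth.
- ctrl.finish_job(): hands the job in, once; it reports no verdict.
The state is a dict: "t": time; "q": joint angles; "dq": joint speeds; "effort": joint torques, N m; "tool_pos": TCP position; "tool_rot": TCP orientation; "contact_force": force on the tool from outside, world axes, zero at the start; "wrist_torque": the same for the moment, N m; "opening": finger opening in m.
Only numpy, scipy, OpenCV 4.12 (cv2) and the standard library are available. Lean on these libraries where they do the work, as an engineer would, in place of code of your own. Each camera call takes 0.05 s, during which the arm holds its last target.

## Task

The wooden base of the drying rack is loose: take the pale wooden wedge with the block-shaped head out of the blue holder, stand it point down in the empty slot at the end of the cross rail and let go of it there. Then, with the gripper closed, tap the wedge down from above until its head is fully home on the wood, so that the rail is drawn tight. Leave the dark round-headed pin in the holder.

Things in the scene. Friction and masses are not known exactly. Their poses are not given: they have to be found in the camera images.
- wedge_head (a point): Loose pale wooden wedge, 0.1 kg, hanging point down in a hole of the blue holder. Point: centre of its block-shaped head (steel stud on top), 36 (own x) x 40 (own y) x 38 mm high, z up. Below: centred shank, 70 mm long: 24 x 26 mm (x, y) at the head, 16 x 26 mm 52 mm lower, 7 x 16 mm at the tip. Half a turn about z is the same. In the holder its 40 mm lie across the row of holes; lift it 80 mm.
- caddy_top (a point): Blue holder, fixed: plate 56 (x) x 150 mm (y), its top 85 mm above the worktop; this point is the centre of the top. Two holes, 29 x 27 mm, at y = -35 and +35 mm: wedge in one, round-headed pin in the other, which is which varies; their heads rest on the plate. Free room beside the heads along x. To its left a wall tap, up to 0.24 m high, reaches out over the sink: pass above it.
- slot_mouth (a point): Mouth centre of the empty slot in the drying rack's fixed base, 80 mm above the worktop. x runs along the rail, out of its free end. Open below; 30 mm wide in y; 20 mm in x at the mouth, narrowing like it. The wedge goes in with its x along this x: it bears and stands by itself with its head's underside about 25 mm above the rim, then must be driven. Wood around: level, far foot 4 mm higher.
- rail (a joint): How far the cross rail is drawn through the foot (m) against a rubber washer: 0 loose, about 0.004 with the wedge fully home. Pushing the wedge down draws it in and shifts the wedge about 2 mm to the slot's +x; the push grows to about 6 to 15 N at the end, and the wedge stays where it is driven to.
- pin_head (a point): Dark wooden pin with a round domed head, 40 mm across and 38 mm high, in the other hole of the holder; this point is the centre of its head. It is not needed.
Not all that is in view belongs to the job. There is more than one size of the part that bears slot_mouth; the job needs the larger. Of the things like the part that bears wedge_head, leave any that is purple; of the rest the smaller one is meant.

How it is judged:
By the outcome, as a careful person would: the job done as asked, in the order asked, and still so for the second after the job is handed in, with the robot touching nothing.
It also fails if it takes over 48 s, if anything falls off the work surface, if the arm or the gripper's body presses on something with over 40 N, if the wrist force passes 120 N, or if a joint passes its speed limit or range.

## Working session

There is one attempt and no reset: what is moved stays moved. The work goes in short steps, Python scripts to look and compute and a tool call to move; the robot and the scene stay as the last step left them, time stands still between calls to the robot, and variables do not carry over. Pictures are saved under pics/ and viewed, and the job is handed in when it is done.

Besides the shell and the picture viewer there is one more tool, called after "Request:" by a JSON object that holds its "op" and its "data", one argument or row to a line. play_rows: Moves the arm, as the interface text tells. Its arguments: {"type":"object","properties":{"motion":{"type":"array"},"newtons":{"type":"number"}},"required":["motion"]}

```bash
mkdir -p pics; ls; cat > h.py <<'E'
from station import ctrl
import numpy as np, cv2
def ray(im,u,v):
    K=im["mtx"];d=np.linalg.inv(K)@np.array([u,v,1.]);d=np.array([d[0],-d[1],-d[2]])
    T=im["T"];return T[:3,3],T[:3,:3]@d
def onz(im,u,v,z):
    o,d=ray(im,u,v);return o+d*(z-o[2])/d[2]
def proj(im,p):
    T=im["T"];c=T[:3,:3].T@(np.array(p)-T[:3,3]);c=np.array([c[0],-c[1],-c[2]]);q=im["mtx"]@c;return q[:2]/q[2]
def two(a,ua,b,ub):
    o1,d1=ray(a,*ua);o2,d2=ray(b,*ub);A=np.stack([d1,-d2],1);s=np.linalg.lstsq(A,o2-o1,rcond=None)[0]
    p,q=o1+d1*s[0],o2+d2*s[1];return (p+q)/2,np.linalg.norm(p-q)
def save(im,n,box=None,s=1):
    c=im["color"][:,:,::-1]
    if box: c=c[box[1]:box[3],box[0]:box[2]]
    cv2.imwrite("pics/"+n,cv2.resize(c,None,fx=s,fy=s,interpolation=cv2.INTER_CUBIC))
E
python3 - <<'E'
from h import *
import pickle
np.set_printoptions(precision=4,suppress=True)
for n in("side","top"):
    im=ctrl.get_image(n);pickle.dump(im,open(n+"0.pkl","wb"));save(im,n+"0.png",None,1.25);print(n,im.keys(),im["mtx"],im["T"])
print(ctrl.get_obs())
E
```

```text
pics
side dict_keys(['color', 'mtx', 'T']) [[442.3049   0.     319.9618]
 [  0.     442.3049 199.6033]
 [  0.       0.       1.    ]] [[-0.998  -0.0509  0.0366  0.4835]
 [ 0.0589 -0.5615  0.8253  0.2968]
 [-0.0215  0.8259  0.5634  0.5638]
 [ 0.      0.      0.      1.    ]]
top dict_keys(['color', 'mtx', 'T']) [[456.4382   0.     312.5479]
 [  0.     456.4382 204.0862]
 [  0.       0.       1.    ]] [[ 0.0237  0.9988 -0.0423  0.3963]
 [-0.9992  0.0224 -0.0317 -0.4229]
 [-0.0307  0.043   0.9986  0.9332]
 [ 0.      0.      0.      1.    ]]
{'t': 0.1, 'q': array([-1.433 ,  0.0533,  1.6142, -0.    ,  1.476 , -0.119 ]), 'dq': array([ 0.0012, -0.0012, -0.0035, -0.0017, -0.0006,  0.0001]), 'effort': array([  0.0001, -39.4906, -37.1362,  -0.0001,   0.0039,   0.    ]), 'tool_pos': array([ 0.1587, -0.6039,  0.2302]), 'tool_rot': array([-3.1139, -0.402 ,  0.    ]), 'contact_force': array([ 1.0303,  0.5988, -0.3862]), 'wrist_torque': array([-0.0023, -0.026 , -0.0423]), 'opening': 0.08525392280564348}
```

View pics/side0.png

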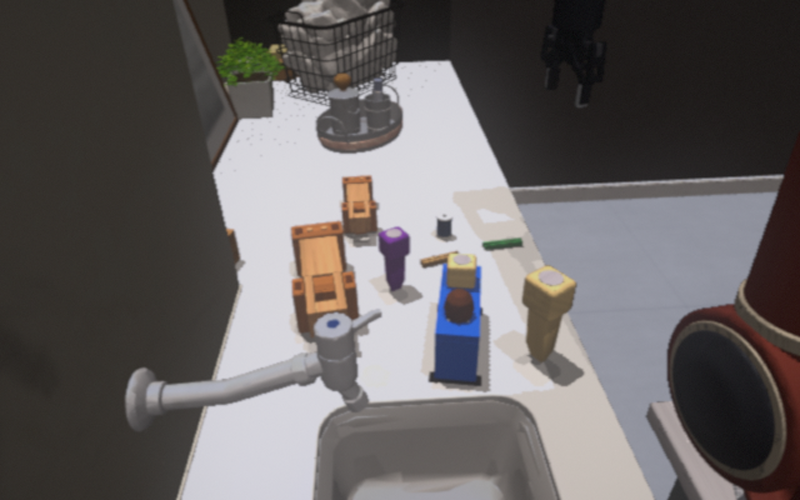

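View pics/top0.png

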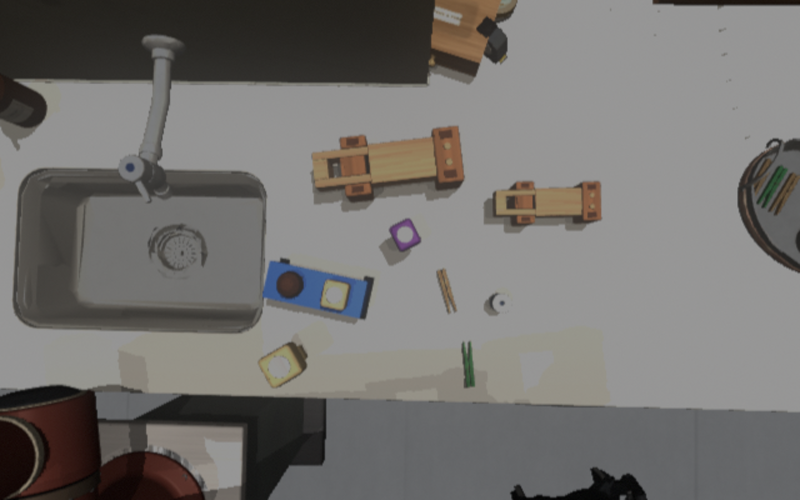

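The side view shows the blue holder, with the dark round pin nearer the sink and the pale wedge at the far end. It also shows two racks, a purple wedge and a big pale wedge.

Candidates in the top picture (displayed pixels):
- **Wedges:** pale in the holder (335,294), larger pale standing free (283,365), purple (405,235). I choose the one in the holder.
- **Slots:** large rack (335,170), small rack (507,204). I choose the large one.

Next I'll check both in close crops.

```bash
python3 - <<'E'
from h import *
import pickle
t=pickle.load(open("top0.pkl","rb"));s=pickle.load(open("side0.pkl","rb"))
save(t,"tc.png",(200,90,400,320),2.6) if 0 else save(t,"tc.png",(200,170,310,320),4)
save(t,"tr.png",(240,95,380,170),5.5)
save(s,"sr.png",(225,170,295,275),5.5)
save(s,"sc.png",(330,190,470,310),5)
E
```

```text
(no output)
```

View pics/tc.png

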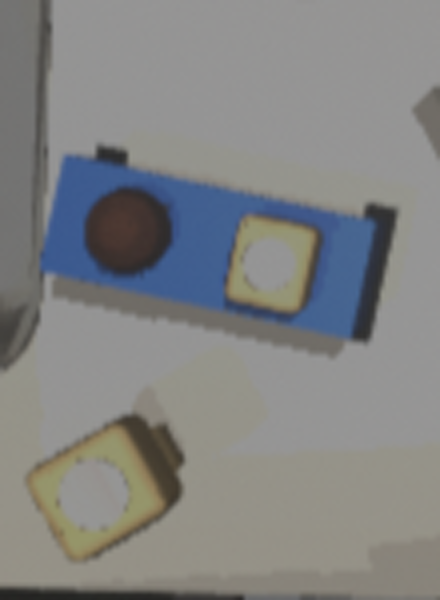

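View pics/tr.png

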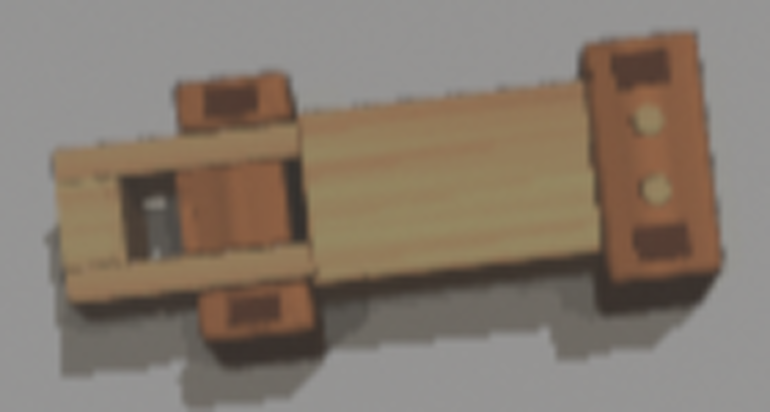

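View pics/sr.png

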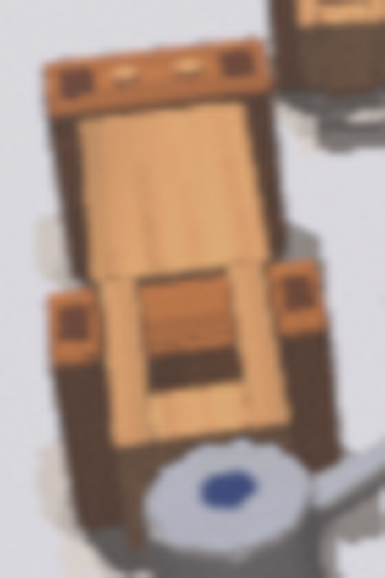

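View pics/sc.png

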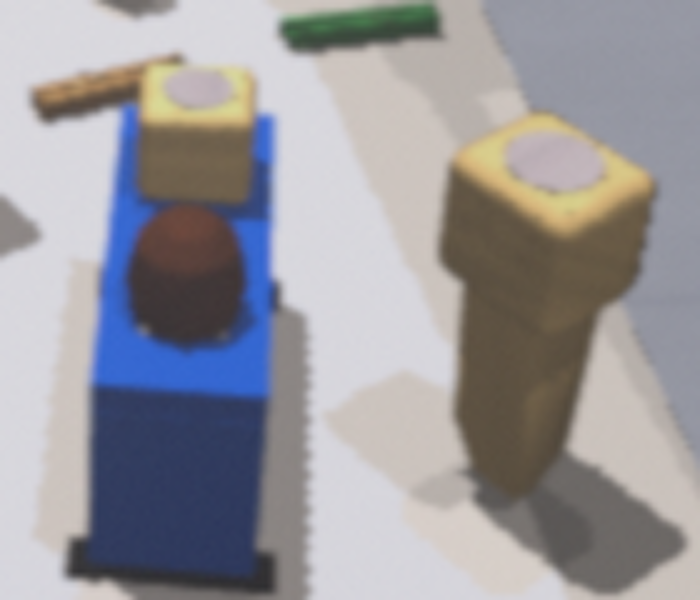

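```bash
cat > m.py <<'E'
from h import *
import pickle
np.set_printoptions(precision=4,suppress=True)
t=pickle.load(open("top0.pkl","rb"));s=pickle.load(open("side0.pkl","rb"))
def blob(m,near):
    n,l,st,c=cv2.connectedComponentsWithStats(m.astype(np.uint8))
    i=1+np.argmin(np.linalg.norm(c[1:]-near,axis=1));return c[i],st[i],l==i
def box(m):
    cs,_=cv2.findContours(m.astype(np.uint8),cv2.RETR_EXTERNAL,cv2.CHAIN_APPROX_NONE);return cv2.minAreaRect(max(cs,key=cv2.contourArea))
def hsv(im): return cv2.cvtColor(im["color"],cv2.COLOR_RGB2HSV).astype(int)
ht,hs=hsv(t),hsv(s)
for (im,h,nr) in((t,ht,(267,236)),(s,hs,(370,208))):
    y,x=np.mgrid[:400,:640]; near=(abs(x-nr[0])<14)&(abs(y-nr[1])<14)
    m=(h[...,1]<50)&near&(h[...,2]>110); c,st,_=blob(m,nr); print("stud",c,st)
    if im is t: ct=c
    else: cs=c
print("tri",two(t,ct,s,cs),"plane top",onz(t,*ct,.123),"side",onz(s,*cs,.123))
y,x=np.mgrid[:400,:640]
m=(ht[...,1]>60)&(ht[...,0]>14)&(ht[...,0]<35)&(abs(x-267)<14)&(abs(y-236)<14)
b=box(m);P=[onz(t,*p,.12)[:2] for p in cv2.boxPoints(b)];print("head box",b,np.array(P),"ctr",np.mean(P,0))
m=(ht[...,0]>100)&(ht[...,0]<125)&(ht[...,1]>110)&(abs(x-255)<50)&(abs(y-232)<30)
b=box(m);P=[onz(t,*p,.085)[:2] for p in cv2.boxPoints(b)];print("caddy",b,np.array(P),"ctr",np.mean(P,0))
e=P[1]-P[0],P[2]-P[1];print([ (np.linalg.norm(v),np.degrees(np.arctan2(v[1],v[0]))) for v in e])
off=np.array([240,95])
def tr(u,v,z): return onz(t,u/5.5+off[0],v/5.5+off[1],z)
print("slot",[tr(*p,.08)[:2] for p in((122,180),(177,174),(184,256),(127,262))])
print("rail edges top side", [tr(*p,.08)[:2] for p in((53,150),(300,125),(585,83),(70,300),(313,285),(600,252))])
print("slot side back", [onz(s,225+a/5.5,170+b/5.5,.08)[:2] for a,b in((143,350),(238,345),(147,390),(243,378))], "rail L/R edges",[onz(s,225+a/5.5,170+b/5.5,.08)[:2] for a,b in((118,442),(103,280),(287,425),(262,262))])
for n,p,z in(("tap head",(135,168),.24),("tap base",(163,42),.2),("big wedge",(280,366),.15),("purple",(405,235),.12),("pin",(290,284),.123)):
    print(n,onz(t,p[0]/1.25,p[1]/1.25,z)[:2])
print("bigw tri",two(t,(278/1.25,367/1.25),s,(552/1.25,279/1.25)),"tap tri",two(t,(131/1.25,167/1.25),s,(333/1.25,324/1.25)))
E
python3 m.py
```

```text
stud [267.2737 235.3408] [260 229  15  15 179]
stud [371.2586 201.8218] [357 195  27  21 348]
tri (array([ 0.3711, -0.319 ,  0.1336]), np.float64(0.004727989505959441)) plane top [ 0.3732 -0.318   0.123 ] side [ 0.3659 -0.334   0.123 ]
head box ((267.5293884277344, 235.3823699951172), (19.645383834838867, 21.3431339263916), 14.03624439239502) [[ 0.3583 -0.2968]
 [ 0.3954 -0.305 ]
 [ 0.3878 -0.3393]
 [ 0.3507 -0.3311]] ctr [ 0.3731 -0.318 ]
caddy ((251.6031036376953, 231.04615783691406), (79.82791900634766, 29.697227478027344), 12.804265975952148) [[ 0.3669 -0.2047]
 [ 0.4213 -0.2153]
 [ 0.3917 -0.3621]
 [ 0.3378 -0.3512]] ctr [ 0.3795 -0.2833]
[(np.float64(0.055407630287214946), np.float64(-11.028676756755459)), (np.float64(0.14976567481272687), np.float64(-101.4003252277893))]
slot [array([ 0.5748, -0.2971]), array([ 0.5772, -0.316 ]), array([ 0.5489, -0.3192]), array([ 0.5465, -0.2996])]
rail edges top side [array([ 0.5848, -0.2729]), array([ 0.5949, -0.3579]), array([ 0.6111, -0.4553]), array([ 0.533 , -0.2803]), array([ 0.5397, -0.3638]), array([ 0.5529, -0.4616])]
slot side back [array([ 0.5789, -0.3172]), array([ 0.5487, -0.3171]), array([ 0.5763, -0.297 ]), array([ 0.5465, -0.3003])] rail L/R edges [array([ 0.5834, -0.2728]), array([ 0.5948, -0.3557]), array([ 0.5322, -0.2764]), array([ 0.5423, -0.3611])]
tap head [ 0.5268 -0.0807]
tap base [ 0.703  -0.0913]
big wedge [ 0.2739 -0.2498]
purple [ 0.4599 -0.4168]
pin [ 0.3861 -0.2545]
bigw tri (array([ 0.27  , -0.2442,  0.1379]), np.float64(0.001047045951411461)) tap tri (array([ 0.5285, -0.0733,  0.2353]), np.float64(0.000728549442871899))
```

```bash
cat > go.py <<'E'
from h import *
from scipy.spatial.transform import Rotation as R
np.set_printoptions(precision=4,suppress=True)
def go(x,y,z,yang):
    o=ctrl.get_obs();R0=R.from_rotvec(o["tool_rot"]);best=None
    for k in(0,180):
        a=np.radians(yang+k);Y=np.array([np.cos(a),np.sin(a),0]);Z=np.array([0,0,-1.]);X=np.cross(Y,Z)
        D=R0.inv()*R.from_matrix(np.stack([X,Y,Z],1));v=np.degrees(D.as_rotvec())
        if best is None or np.linalg.norm(v)<np.linalg.norm(best):best=v
    print("t",o["t"],"pos",o["tool_pos"],"q",o["q"],"F",o["contact_force"],"open",o["opening"])
    print("shift cm",100*R0.inv().apply(np.array([x,y,z])-o["tool_pos"]),"turn",best)
E
python3 -c "
from go import *
import pickle
s=pickle.load(open('side0.pkl','rb'));print(onz(s,370,207.8,.123))
print(np.array([onz(s,330+a/5,190+b/5,.123)[:2] for a,b in((147,68),(252,72),(256,125),(138,120))]))
go(.372,-.318,.20,-11.5)"
```

```text
[ 0.3709 -0.3163  0.123 ]
[[ 0.3873 -0.3305]
 [ 0.3514 -0.3248]
 [ 0.3554 -0.294 ]
 [ 0.3943 -0.3003]]
t 0.1 pos [ 0.1587 -0.6039  0.2302] q [-1.433   0.0533  1.6142 -0.      1.476  -0.119 ] F [ 1.0303  0.5988 -0.3862] open 0.08525392280564348
shift cm [ 27.8965 -22.233    3.0642] turn [ -0.0882  -0.0699 -63.7875]
```

Request:
{"op": "play_rows", "data": {
  "motion": [
    [[-1, 27.9, -22.2, 3, 0, 0, -63.8], [-1, 27.9, -22.2, 3, 0, 0, -63.8], [-1, 27.9, -22.2, 3, 0, 0, -63.8], [-1, 27.9, -22.2, 3, 0, 0, -63.8], [-1, 27.9, -22.2, 3, 0, 0, -63.8], [-1, 27.9, -22.2, 3, 0, 0, -63.8], [-1, 27.9, -22.2, 3, 0, 0, -63.8], [-1, 27.9, -22.2, 3, 0, 0, -63.8], [-1, 27.9, -22.2, 3, 0, 0, -63.8], [-1, 27.9, -22.2, 3, 0, 0, -63.8], [-1, 27.9, -22.2, 3, 0, 0, -63.8], [-1, 27.9, -22.2, 3, 0, 0, -63.8]]
  ],
  "newtons": 40
}}

```text
t: 1.6
tool_pos: [0.3719, -0.3186, 0.2007]
tool_rot: [-2.432, -1.986, -0.002]
contact_force: [0.1, -0.3, 0.7]
opening: 0.0856
```

```bash
python3 -c "
from go import *
go(.372,-.317,.084,-11.5)
i=ctrl.get_image('top');save(i,'t1.png',(140,130,400,320),3)
i=ctrl.get_image('side');save(i,'s1.png',(250,60,510,310),2.4)"
```

```text
t 1.6 pos [ 0.3719 -0.3186  0.2007] q [-0.861  -0.2585  1.9527  0.0011  1.449  -0.6599] F [ 0.0892 -0.2751  0.7283] open 0.08564782251413611
shift cm [ 0.1342 -0.0182 11.6669] turn [-0.036  -0.104  -0.0298]
```

View pics/s1.png

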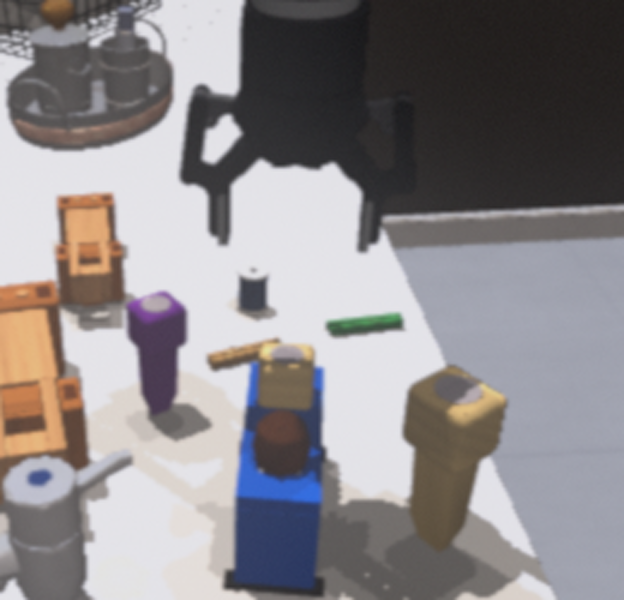

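View pics/t1.png

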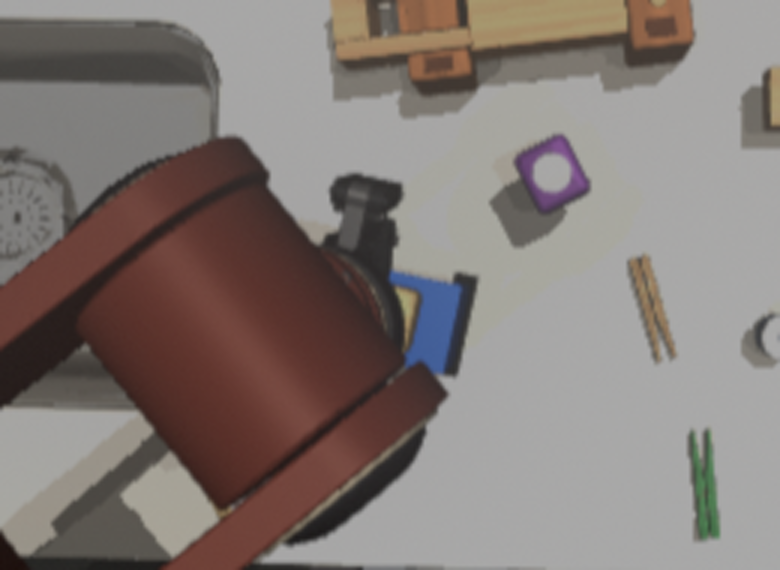

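The fingers straddle the wedge head in the side view, with the head at crop (287,375), and stay clear of the big wedge at (455,440). I'll descend and grip.

Request:
{"op": "play_rows", "data": {
  "motion": [
    [[-1, 0.1, 0, 6, 0, 0, 0], [-1, 0.1, 0, 9, 0, 0, 0], [-1, 0.1, 0, 11.6, 0, 0, 0], [-1, 0.1, 0, 11.6, 0, 0, 0], [-1, 0.1, 0, 11.6, 0, 0, 0], [1, 0.1, 0, 11.6, 0, 0, 0], [1, 0.1, 0, 11.6, 0, 0, 0], [1, 0.1, 0, 11.6, 0, 0, 0], [1, 0.1, 0, 11.6, 0, 0, 0], [1, 0.1, 0, 11.6, 0, 0, 0], [1, 0.1, 0, 11.6, 0, 0, 0], [1, 0.1, 0, 11.6, 0, 0, 0], [1, 0.1, 0, 11.6, 0, 0, 0]]
  ],
  "newtons": 40
}}

```text
t: 3.32
tool_pos: [0.3727, -0.3177, 0.0856]
tool_rot: [-2.433, -1.987, -0.002]
contact_force: [-0.4, 0.4, 5.6]
opening: 0.0392
```

Request:
{"op": "play_rows", "data": {
  "motion": [
    [[1, 0, 0, -3, 0, 0, 0], [1, 0, 0, -6, 0, 0, 0], [1, 0, 0, -9, 0, 0, 0], [1, 0, 0, -12, 0, 0, 0], [1, 0, 0, -12, 0, 0, 0], [1, 0, 0, -12, 0, 0, 0]]
  ]
}}

```text
t: 4.08
tool_pos: [0.372, -0.3171, 0.2037]
tool_rot: [-2.431, -1.986, -0.001]
contact_force: [-0.3, -0.3, -1.7]
opening: 0.0396
```

```bash
python3 -c "
from go import *
go(.562,-.308,.2057,7.2)
i=ctrl.get_image('side');save(i,'s2.png',(250,60,510,310),2.4)"
```

```text
t 4.075 pos [ 0.372  -0.3171  0.2037] q [-0.8589 -0.2622  1.9507  0.001   1.456  -0.6583] F [-0.3239 -0.2994 -1.6684] open 0.039599403712200665
shift cm [ 4.685  18.4374 -0.221 ] turn [ -0.0709  -0.1599 -18.7022]
```

View pics/s2.png

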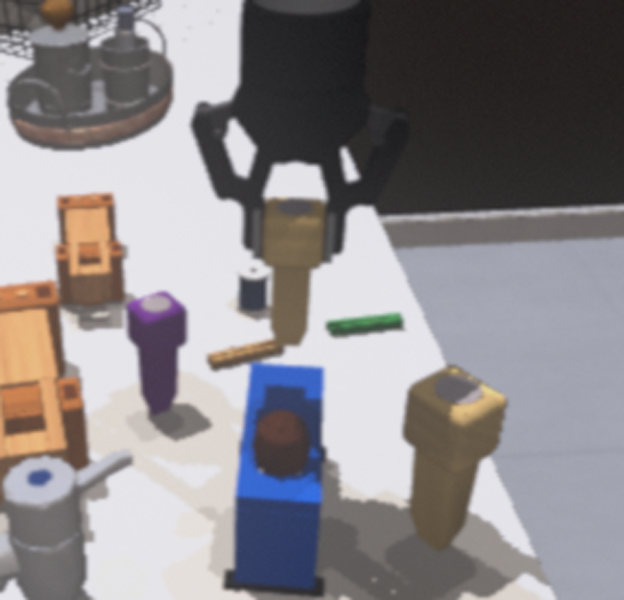

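Request:
{"op": "play_rows", "data": {
  "motion": [
    [[1, 4.7, 18.4, -0.2, 0, 0, -18.7], [1, 4.7, 18.4, -0.2, 0, 0, -18.7], [1, 4.7, 18.4, -0.2, 0, 0, -18.7], [1, 4.7, 18.4, -0.2, 0, 0, -18.7], [1, 4.7, 18.4, -0.2, 0, 0, -18.7], [1, 4.7, 18.4, -0.2, 0, 0, -18.7], [1, 4.7, 18.4, -0.2, 0, 0, -18.7], [1, 4.7, 18.4, -0.2, 0, 0, -18.7]]
  ]
}}

```text
t: 5.12
tool_pos: [0.5609, -0.3079, 0.2056]
tool_rot: [-2.077, -2.354, -0.003]
contact_force: [0.1, -0.9, -1.3]
opening: 0.0393
```

```bash
python3 -c "
from go import *
import pickle
go(.562,-.308,.12,7.2)
i=ctrl.get_image('side');pickle.dump(i,open('s3.pkl','wb'));save(i,'s3.png',(190,80,350,280),3)
i=ctrl.get_image('top');save(i,'t3.png',(200,60,400,210),4)"
```

```text
t 5.125 pos [ 0.5609 -0.3079  0.2056] q [-0.6191  0.1052  1.6007  0.0019  1.4382 -0.7441] F [ 0.1053 -0.858  -1.2678] open 0.03934508419794371
shift cm [-0.0474  0.1099  8.5574] turn [-0.0317 -0.1778 -0.054 ]
```

View pics/s3.png

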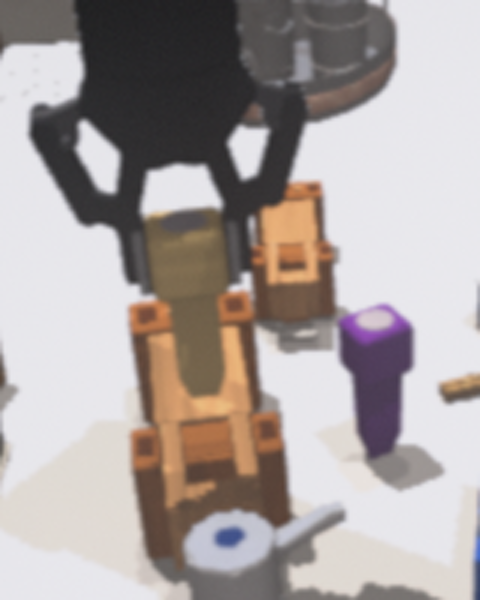

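View pics/t3.png

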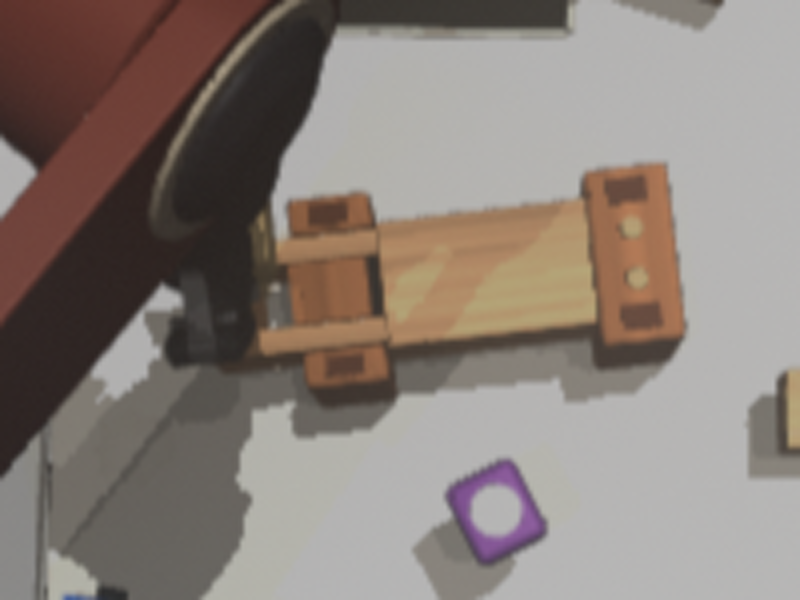

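```bash
python3 -c "
from go import *
import pickle
i=pickle.load(open('s3.pkl','rb'))
for (u,v),z in(((201,388),.135),((183,222),.243),((188,296),.205)): print(onz(i,190+u/3,80+v/3,z))
# expected
d=np.array([-np.sin(np.radians(7.2)),np.cos(np.radians(7.2)),0])
print(proj(i,[.561,-.308,.135]),proj(i,[.561,-.308,.243]))"
```

```text
[ 0.5626 -0.3121  0.135 ]
[ 0.5604 -0.3061  0.243 ]
[ 0.5613 -0.2961  0.205 ]
[257.7996 210.6925] [250.6986 153.422 ]
```

Request:
{"op": "play_rows", "data": {
  "motion": [
    [[1, 0, 0.1, 3, 0, 0, 0], [1, 0, 0.1, 5, 0, 0, 0], [1, 0, 0.1, 6, 0, 0, 0], [1, 0, 0.1, 7, 0, 0, 0], [1, 0, 0.1, 8, 0, 0, 0], [1, 0, 0.1, 8.5, 0, 0, 0], [1, 0, 0.1, 8.5, 0, 0, 0]]
  ]
}}

```text
t: 6.1
tool_pos: [0.5619, -0.3073, 0.1201]
tool_rot: [-2.076, -2.353, -0.002]
contact_force: [0.3, 0.5, -0.6]
opening: 0.0399
```

Request:
{"op": "play_rows", "data": {
  "motion": [
    [[1, 0, 0, 0.5, 0, 0, 0], [1, 0, 0, 0.9, 0, 0, 0], [1, 0, 0, 1.1, 0, 0, 0], [1, 0, 0, 1.2, 0, 0, 0], [1, 0, 0, 1.2, 0, 0, 0]]
  ]
}}

```text
t: 6.72
tool_pos: [0.5619, -0.3073, 0.1081]
tool_rot: [-2.076, -2.353, -0.002]
contact_force: [-0.5, 0.4, -0.9]
opening: 0.0396
```

Request:
{"op": "play_rows", "data": {
  "motion": [
    [[1, 0, 0, 0.2, 0, 0, 0], [1, 0, 0, 0.3, 0, 0, 0], [1, 0, 0, 0.4, 0, 0, 0], [1, 0, 0, 0.4, 0, 0, 0]]
  ]
}}

```text
t: 7.22
tool_pos: [0.5622, -0.307, 0.1044]
tool_rot: [-2.076, -2.354, -0.003]
contact_force: [0.7, 2.0, 1.8]
opening: 0.0395
```

```bash
python3 -c "
from go import *
go(.562,-.308,.12,7.2)
i=ctrl.get_image('side');save(i,'s4.png',(190,80,350,280),3)"
```

```text
t 7.225 pos [ 0.5622 -0.307   0.1044] q [-0.617   0.1959  1.6761  0.0026  1.2726 -0.743 ] F [0.6538 1.9911 1.8377] open 0.039507469673071775
shift cm [-0.0875 -0.035  -1.5623] turn [-0.0303 -0.2242 -0.0255]
```

View pics/s4.png

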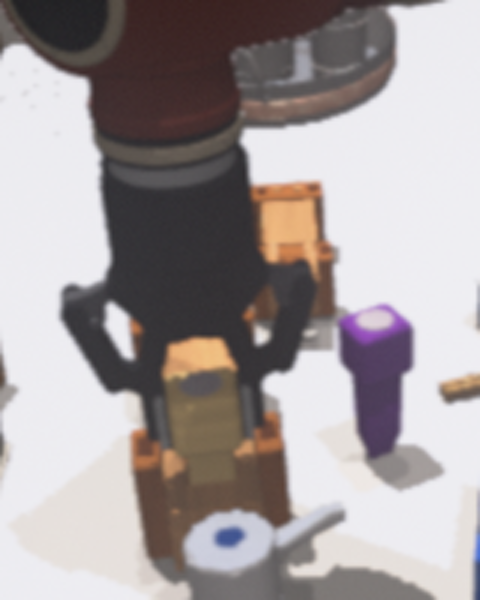

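The wedge shank enters the slot at crop (190–235, 480) and the contact force shows it bearing. I'll release it.

Request:
{"op": "play_rows", "data": {
  "motion": [
    [[0.3, 0, 0, 0, 0, 0, 0], [-0.2, 0, 0, 0, 0, 0, 0], [-1, 0, 0, 0, 0, 0, 0], [-1, 0, 0, 0, 0, 0, 0], [-1, 0, 0, 0, 0, 0, 0], [-1, 0, 0, 0, 0, 0, 0], [-1, 0, 0, -3, 0, 0, 0], [-1, 0, 0, -6, 0, 0, 0], [-1, 0, 0, -10, 0, 0, 0], [-1, 0, 0, -12, 0, 0, 0], [-1, 0, 0, -12, 0, 0, 0]]
  ]
}}

```text
t: 8.65
tool_pos: [0.5631, -0.3081, 0.2263]
tool_rot: [2.078, 2.356, 0.004]
contact_force: [-0.7, -0.2, -0.0]
opening: 0.0856
```

```bash
python3 -c "
from go import *
import pickle
go(.562,-.308,.2,7.2)
i=ctrl.get_image('side');pickle.dump(i,open('s5.pkl','wb'));save(i,'s5.png',(190,80,350,280),3)
i=ctrl.get_image('top');save(i,'t5.png',(200,60,400,210),4)"
```

```text
t 8.65 pos [ 0.5631 -0.3081  0.2263] q [-0.6175  0.0943  1.5774  0.0025  1.4691 -0.743 ] F [-0.6524 -0.1701 -0.0434] open 0.08555227840822159
shift cm [ 0.0177 -0.1176  2.6321] turn [ 0.1262 -0.0776 -0.0268]
```

View pics/s5.png

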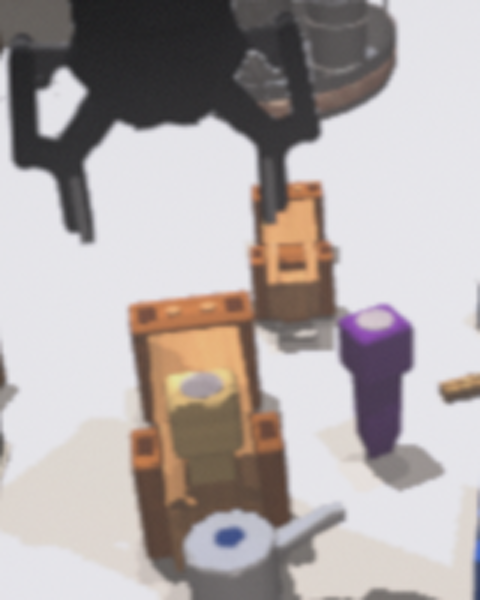

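View pics/t5.png

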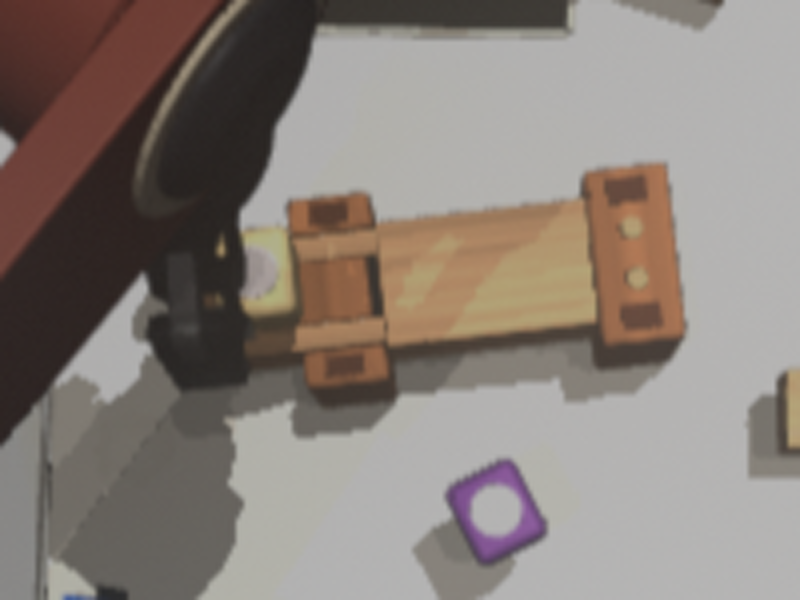

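The wedge stands alone in the slot, with its stud at side crop (203,385). Next I'll work out the stud position, shut the gripper and tap.

```bash
python3 -c "
from go import *
import pickle
i=pickle.load(open('s5.pkl','rb'))
print(onz(i,190+203/3,80+385/3,.143))"
```

```text
[ 0.5602 -0.3035  0.143 ]
```

Request:
{"op": "play_rows", "data": {
  "motion": [
    [[1, 0, -0.1, 2, 0, 0, 0], [1, 0, -0.1, 4, 0, 0, 0], [1, 0, -0.1, 5, 0, 0, 0], [1, 0, -0.1, 6, 0, 0, 0], [1, 0, -0.1, 6, 0, 0, 0], [1, 0, -0.1, 6, 0, 0, 0], [1, 0, -0.1, 6, 0, 0, 0], [1, 0, -0.1, 6, 0, 0, 0]]
  ]
}}

```text
t: 9.75
tool_pos: [0.5609, -0.3071, 0.1634]
tool_rot: [-2.075, -2.353, -0.003]
contact_force: [0.1, -0.2, -0.5]
opening: 0.0001
```

Request:
{"op": "play_rows", "data": {
  "motion": [
    [[1, 0.3, 0, 0.8, 0, 0, 0], [1, 0.3, 0, 1.4, 0, 0, 0], [1, 0.3, 0, 1.8, 0, 0, 0], [1, 0.3, 0, 2.1, 0, 0, 0], [1, 0.3, 0, 2.4, 0, 0, 0], [1, 0.3, 0, 2.7, 0, 0, 0], [1, 0.3, 0, 2.7, 0, 0, 0]]
  ]
}}

```text
t: 10.62
tool_pos: [0.5607, -0.3039, 0.1367]
tool_rot: [-2.075, -2.353, -0.004]
contact_force: [0.3, 2.1, 2.0]
opening: 0.0002
```

Request:
{"op": "play_rows", "data": {
  "motion": [
    [[1, 0, 0, 0.3, 0, 0, 0], [1, 0, 0, 0.6, 0, 0, 0], [1, 0, 0, 0.9, 0, 0, 0], [1, 0, 0, 1.2, 0, 0, 0], [1, 0, 0, 1.2, 0, 0, 0]]
  ]
}}

```text
t: 11.25
tool_pos: [0.5615, -0.3032, 0.1261]
tool_rot: [-2.075, -2.354, -0.007]
contact_force: [-0.9, 5.1, 7.4]
opening: -0.0002
```

Request:
{"op": "play_rows", "data": {
  "motion": [
    [[1, 0, 0, 0.3, 0, 0, 0], [1, 0, 0, 0.6, 0, 0, 0], [1, 0, 0, 0.8, 0, 0, 0], [1, 0, 0, 0.9, 0, 0, 0], [1, 0, 0, 0.9, 0, 0, 0]]
  ]
}}

```text
t: 11.88
tool_pos: [0.5626, -0.3024, 0.1196]
tool_rot: [-2.075, -2.355, -0.011]
contact_force: [-2.5, 5.6, 11.5]
opening: -0.0002
```

Request:
{"op": "play_rows", "data": {
  "motion": [
    [[1, 0, 0, 0.3, 0, 0, 0], [1, 0, 0, 0.5, 0, 0, 0], [1, 0, 0, 0.5, 0, 0, 0]]
  ]
}}

```text
t: 12.25
tool_pos: [0.5635, -0.3021, 0.1183]
tool_rot: [-2.076, -2.356, -0.013]
contact_force: [-5.0, 7.0, 16.3]
opening: -0.0001
```

Request:
{"op": "play_rows", "data": {
  "motion": [
    [[1, 0, 0, 0.3, 0, 0, 0], [1, 0, 0, 0.6, 0, 0, 0], [1, 0, 0, 0.6, 0, 0, 0]]
  ]
}}

```text
t: 12.62
tool_pos: [0.5638, -0.3021, 0.1183]
tool_rot: [-2.075, -2.356, -0.012]
contact_force: [-12.7, 7.8, 26.0]
opening: -0.0003
```

Force rose from 16 N to 26 N with no further travel (z = 0.1183), so the wedge looks seated. I'll lift off and look.

Request:
{"op": "play_rows", "data": {
  "motion": [
    [[1, 0, 0, -2, 0, 0, 0], [1, 0, 0, -5, 0, 0, 0], [1, 0, 0, -10, 0, 0, 0], [1, 0, 0, -15, 0, 0, 0], [1, 0, -8, -17, 0, 0, 0], [1, 0, -14, -17, 0, 0, 0], [1, 0, -18, -17, 0, 0, 0], [1, 0, -18, -17, 0, 0, 0], [1, 0, -18, -17, 0, 0, 0]]
  ]
}}

```text
t: 13.75
tool_pos: [0.3848, -0.3262, 0.2873]
tool_rot: [-2.076, -2.356, -0.012]
contact_force: [0.6, 0.5, 0.8]
opening: 0.0004
```

```bash
python3 -c "
from go import *
go(.562,-.308,.2,7.2)
i=ctrl.get_image('side');save(i,'s6.png',(190,130,460,320),2.9)
save(i,'s6b.png',(225,170,295,275),5.5)
a=i
i=ctrl.get_image('top');save(i,'t6.png',(200,60,400,210),4)"
```

```text
t 13.75 pos [ 0.3848 -0.3262  0.2873] q [-0.8549 -0.2666  1.8159  0.0072  1.5952 -0.9809] F [0.5927 0.4697 0.8105] open 0.0003855344089725475
shift cm [-0.4782 17.7749  8.8036] turn [ 0.2506 -0.3697  0.0275]
```

View pics/s6.png

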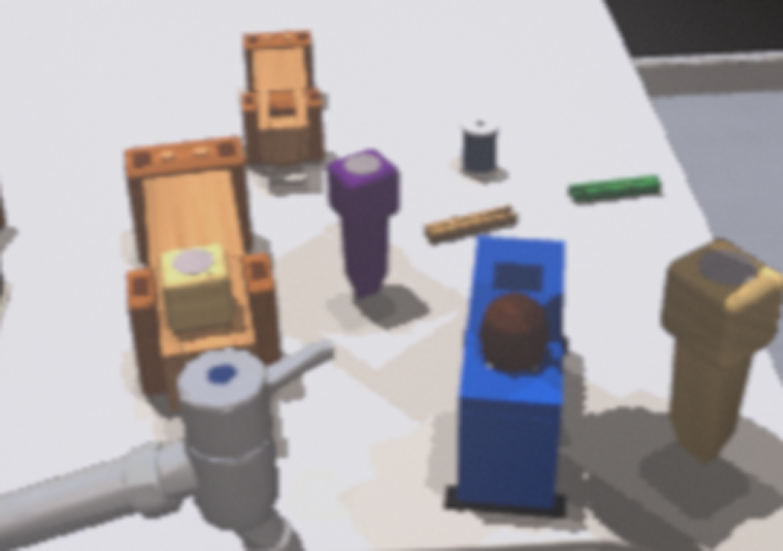

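View pics/s6b.png

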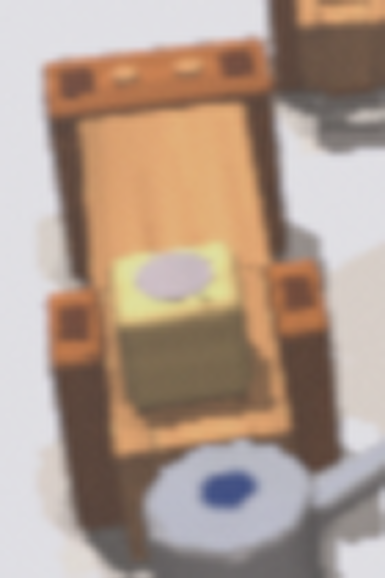

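View pics/t6.png

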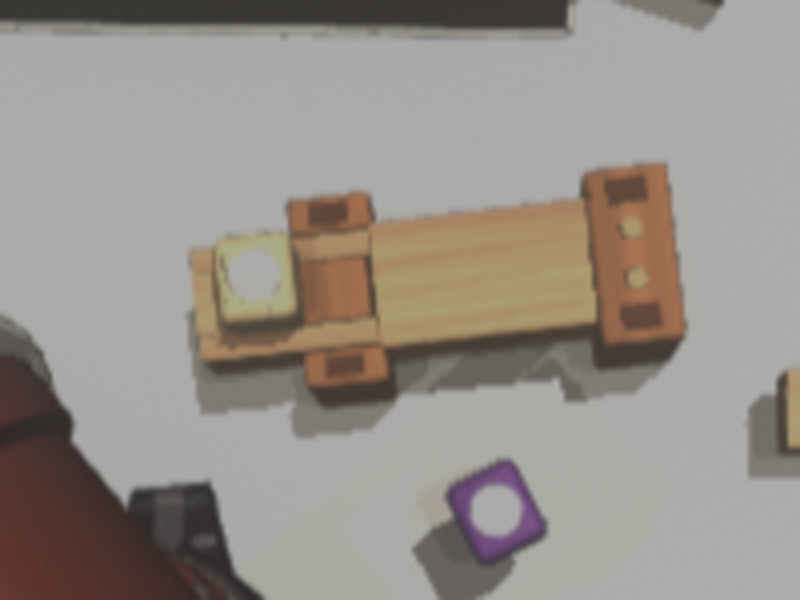

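```bash
python3 -c "
from go import *
a=ctrl.get_image('side');b=ctrl.get_image('top')
y,x=np.mgrid[:400,:640]
def stud(im,c,r):
    h=cv2.cvtColor(im['color'],cv2.COLOR_RGB2HSV)
    m=((h[...,1]<60)&(h[...,2]>110)&(np.hypot(x-c[0],y-c[1])<r)).astype(np.uint8)
    M=cv2.moments(m,True);print(M['m00']);return M['m10']/M['m00'],M['m01']/M['m00']
p=stud(a,(225+176/5.5,170+275/5.5),10);q=stud(b,(200+254/4,60+273/4),10)
print(p,q,two(b,q,a,p))
# front underside edge
for u,v in((128,405),(240,393)): print(onz(a,225+u/5.5,170+v/5.5,.08))
for u,v in((118,325),(240,303)): print(onz(a,225+u/5.5,170+v/5.5,.118))
"
```

```text
106.0
215.0
(255.99056603773585, 219.74528301886792) (263.5302325581395, 127.89302325581396) (array([ 0.566 , -0.3052,  0.1186]), np.float64(0.0009576839389037792))
[ 0.5817 -0.2901  0.08  ]
[ 0.5472 -0.293   0.08  ]
[ 0.5797 -0.2816  0.118 ]
[ 0.5437 -0.2892  0.118 ]
```

The head's top is at 0.1186 m, against 0.118 m expected when home. I'll give one more confirming tap at the head centre.

```bash
python3 -c "
from go import *
go(.565,-.305,.135,7.2)"
```

```text
t 13.95 pos [ 0.3856 -0.3259  0.2873] q [-0.8533 -0.265   1.8146  0.0072  1.5957 -0.9812] F [ 0.0221  0.1699 -0.1061] open -8.895865284216737e-05
shift cm [-0.3273 18.0054 15.2924] turn [ 0.2192 -0.409   0.138 ]
```

Request:
{"op": "play_rows", "data": {
  "motion": [
    [[1, -0.3, 6, 0, 0, 0, 0], [1, -0.3, 12, 0, 0, 0, 0], [1, -0.3, 18, 0, 0, 0, 0], [1, -0.3, 18, 0, 0, 0, 0], [1, -0.3, 18, 5, 0.2, -0.4, 0], [1, -0.3, 18, 10, 0.2, -0.4, 0], [1, -0.3, 18, 14, 0.2, -0.4, 0], [1, -0.3, 18, 15.6, 0.2, -0.4, 0], [1, -0.3, 18, 16.3, 0.2, -0.4, 0], [1, -0.3, 18, 16.9, 0.2, -0.4, 0], [1, -0.3, 18, 17.2, 0.2, -0.4, 0], [1, -0.3, 18, 17.4, 0.2, -0.4, 0], [1, -0.3, 18, 17.4, 0.2, -0.4, 0]]
  ]
}}

```text
t: 15.58
tool_pos: [0.5658, -0.3053, 0.1183]
tool_rot: [2.073, 2.357, 0.0]
contact_force: [-5.7, 2.5, 10.3]
opening: -0.0001
```

Request:
{"op": "play_rows", "data": {
  "motion": [
    [[1, 0, 0, 0.3, 0, 0, 0], [1, 0, 0, 0.5, 0, 0, 0], [1, 0, 0, 0.5, 0, 0, 0]]
  ]
}}

```text
t: 15.95
tool_pos: [0.5669, -0.306, 0.1182]
tool_rot: [2.071, 2.355, 0.0]
contact_force: [-6.1, 4.7, 14.4]
opening: 0.0001
```

Request:
{"op": "play_rows", "data": {
  "motion": [
    [[1, 0, 0, -2, 0, 0, 0], [1, 0, 0, -6, 0, 0, 0], [1, 0, 0, -12, 0, 0, 0], [1, 0, 0, -17, 0, 0, 0], [1, 0, -8, -17, 0, 0, 0], [1, 0, -14, -17, 0, 0, 0], [1, 0, -18, -17, 0, 0, 0], [1, 0, -18, -17, 0, 0, 0], [1, 0, -18, -17, 0, 0, 0]]
  ]
}}

```text
t: 17.08
tool_pos: [0.388, -0.3288, 0.2885]
tool_rot: [2.07, 2.353, 0.001]
contact_force: [0.5, -0.3, -0.2]
opening: 0.0001
```

```bash
python3 -c "
from go import *
i=ctrl.get_image('side');save(i,'s7.png',(190,130,460,320),2.9)"
```

```text
(no output)
```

View pics/s7.png

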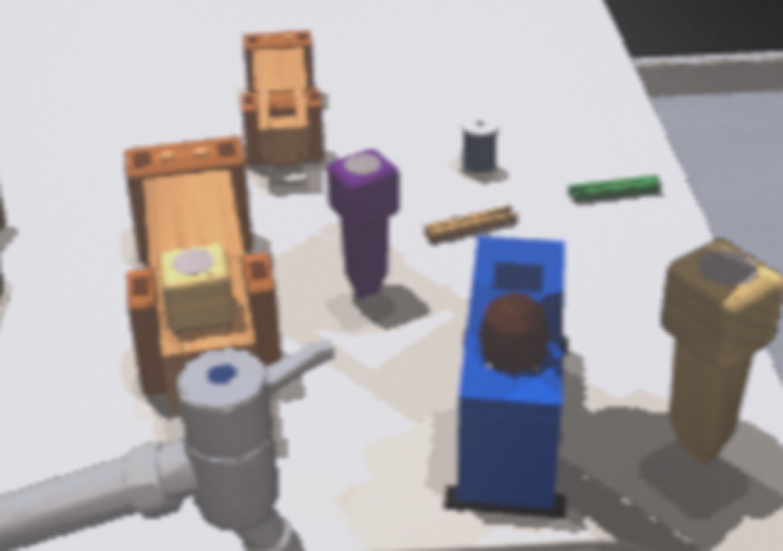

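The head sits on the wood at (197,290), the pin is still in the holder at (515,335), and everything else is undisturbed.

```bash
python3 -c "
from h import *
print(ctrl.finish_job())"
```

```text
the job is handed in; nothing more can be done
None
```

I took the smaller pale wedge from the blue holder, stood it in the larger rack's slot and let go. I then tapped it down with the closed gripper until its head was home. The job was handed in at about 17 s of the 48 s.

**Seating:** Going from 16 N to 26 N on the first tapping moved the fingertips no further; they stayed at z = 0.1183 m. A second tap at the head centre stopped at the same height (0.1182 m at 14 N). Two-view triangulation after the first tapping put the head top at 0.1186 m, against 0.118 m expected.

**Other checks:** The last picture shows the head down on the rail, the dark pin still in the holder and the other objects where they were. The gripper was clear of everything.

**Not confirmed:** I could not read the rail's travel directly, so I judged it tight from the seated wedge. The two heights differ from the expected value by less than the 2 mm camera calibration. Sideways force of up to about 13 N appeared while pressing, well within the limits.

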